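Jar up the donated draughts

TASK

Pick up the scoop tray by its handle and tip it so that all five wooden draughts slide off its open end into the big open jar, then set the empty tray back down flat on the bench. Then close the jar with the big knobbed cork stopper, set in straight and fully home, without slamming or forcing it; let go of neither tray nor stopper in the air. Do not knock over or push the jar about, and leave the other things on the bench alone.

Things in the scene. Friction and masses are not known exactly. Their poses are not given: they have to be found in the camera images.
- tray: Loose aluminium scoop tray, 220 g: a channel 180 long (its x) x 76 wide (y), floor 3 thick; walls 20 high, 3 thick on both long sides and the back (+x); the front (-x) end is open, where pieces slide off. A bridge handle spans it at x = +10: posts at both sides carry a wooden bar 14 thick (x), 82 long (y), 56 to 76 above the underside. Origin: centre of the underside; z up.
- tray_handle (a point): Centre of the handle bar, 10 behind the tray's middle (+x), 66 above its underside. Grip it from above, fingers closing along the tray's x (14 mm).
- tray_lip (a point): Middle of the tray's open front edge, on the upper face of the floor (90 in front of the middle, 3 above the underside).
- disc0: One of five equal round wooden draughts (game pieces), diameter 30, 12 thick, lying loose on the tray. Origin: centre of the underside.
- disc1: One of five equal round wooden draughts (game pieces), diameter 30, 12 thick, lying loose on the tray. Origin: centre of the underside.
- disc2: One of five equal round wooden draughts (game pieces), diameter 30, 12 thick, lying loose on the tray. Origin: centre of the underside.
- disc3: One of five equal round wooden draughts (game pieces), diameter 30, 12 thick, lying loose on the tray. Origin: centre of the underside.
- disc4: One of five equal round wooden draughts (game pieces), diameter 30, 12 thick, lying loose on the tray. Origin: centre of the underside.
- jar: Big open green glass jar, 132 outside diameter, 110 high, wall 4, floor 6 thick; mouth 114 inside, 122 outside. Loose, about 750 g. Origin: centre of the underside; z up.
- jar_mouth (a point): Centre of the jar's mouth, in the plane of the rim (110 above the bench).
- stopper: Loose stopper for the big jar, 160 g, standing on its foot: tapered cork plug 92 diameter at the foot, 107 at 18 above it; wooden flange 126 diameter from 18 to 26, which rests on the jar's rim when home; round knob 28 diameter from 26 to 58. Origin: centre of the foot; z up. Home, the origin is 92 above the jar's underside.
- stopper_knob (a point): On the stopper's axis, 45 above its foot, the height to grip the knob.
- goblet: Green glass goblet, 68 diameter, 105 high, standing by. Origin: centre of the underside.
- small_jar: Small green jar already corked, 66 diameter, 94 high, standing by. Origin: centre of the underside.
- tape: Grey desk tape dispenser, 150 (x) x 60 (y), 92 high, standing by. Origin: centre of the underside.
Mind the look-alikes: they are no part of the job. What is shaped like the tray but red is not meant.

How it is judged:
On the way, in this order (a step that is already met when the one before it is completed fails the run):
1. the tray is tipped (over 17 degrees) with its open end over the jar (angle between tray's own z axis and vertical above 0.3 rad and horizontal distance between tray_lip and jar_mouth below 0.09 m and z of tray_lip in the frame of jar_mouth above -0.04 m).
2. all five draughts are in the jar (horizontal distance between each of disc0, disc1, disc2, disc3, disc4 and jar below 0.062 m and z of disc0 in the frame of jar between 0 and 0.1 m and z of disc1 in the frame of jar between 0 and 0.1 m and z of disc2 in the frame of jar between 0 and 0.1 m and z of disc3 in the frame of jar between 0 and 0.1 m and z of disc4 in the frame of jar between 0 and 0.1 m), for 0.2 s.
3. the empty tray stands flat on the bench, let go (height (world z) of tray below 0.006 m and angle between tray's own z axis and vertical below 0.05 rad and contact force between the fingers and tray below 0.1 N and linear speed of tray below 0.02 m/s), for 0.2 s.
At the end, for the whole second after the job is handed in: All five draughts in the jar; tray flat on the bench (within 6 mm, 3 degrees), let go, at rest; stopper home: origin 88 to 95 mm above the jar's underside, within 8 mm of its axis and 3 degrees of it, let go, at rest; jar upright on the bench (all of step 2 and all of step 3 and horizontal distance between stopper and jar below 0.008 m and z of stopper in the frame of jar between 0.088 and 0.095 m and angle between the z axis of stopper and the z axis of jar, either way round below 0.05 rad and angle between stopper's own z axis and vertical below 0.06 rad and angle between jar's own z axis and vertical below 0.03 rad and height (world z) of jar below 0.005 m and linear speed of each of stopper, jar below 0.02 m/s and contact force between the fingers and stopper below 0.1 N); the robot touches nothing.
It fails at once if the jar is pushed more than 40 mm or tipped more than 12 degrees (distance of jar from where it was at the start of the episode above 0.04 m or angle between jar's own z axis and vertical above 0.21 rad).
It fails at once if the tray is let go more than 30 mm above the bench (height (world z) of each of tray, tray_lip above 0.03 m and contact force between the fingers and tray below 0.02 N).
It fails at once if the stopper is let go more than 15 mm above its home in the jar (z of stopper in the frame of jar above 0.107 m and horizontal distance between stopper and jar below 0.06 m and contact force between the fingers and stopper below 0.02 N).
It fails at once if the stopper is slammed or forced into the jar (over 35 N) (contact force between stopper and jar above 35 N).
It fails at once if a bystander (goblet, small jar, tape dispenser) is moved more than 20 mm (distance of any of goblet, small_jar, tape from where it was at the start of the episode above 0.02 m).
It also fails if it takes over 72 s, if anything falls off the work surface, if the arm or the gripper's body presses on something with over 40 N, if the wrist force passes 120 N, or if a joint passes its speed limit or range.

ROBOT

A 7-joint arm with a two-finger parallel gripper is mounted at the origin on the work surface. World frame = base frame: x ahead of the robot, y to its left, z up, the work surface at z = 0. Lengths are in m, angles in rad, forces in N, time in s.
With the tool pointing down it reaches from about 0.425 to 0.875 m from the base axis. Payload 8.4 kg.
Tool frame: the origin (TCP) lies on the centre line of the jaws, within the pads' length; the fingertips stand 25 mm ahead of it and the grasp point (between the pads) lies 6 mm ahead of it (arm.tip_extent is the distance from the TCP to the fingertips, in m); z points along the fingers, y is the line along which they close (so a half turn about z gives the same grasp; the last joint's range is limited). The gripper opens to 87 mm and grips with 3 to 60 N. Pads are 19 mm wide; open, the fingers measure 117 mm over their backs; the gripper's body (75 mm by 190 mm) begins 51 mm behind the grasp point.
Start: joints at [-1.216, 0.333, 0.04, 1.465, -0.013, 1.343, -0.059], TCP at [0.285, 0.584, 0.248] pointing down, gripper open.
Joint ranges: [-2.58, 2.58], [-0.38, 2.09], [-1.3, 1.39], [0.25, 2.4], [-1.5, 4.64], [0.08, 2.09], [-2.65, 2.65]. Speed limits (rad/s): [2.22, 2.22, 2.79, 2.79, 3.14, 3.14, 3.14].

INTERFACE

Orientations are given as a unit quaternion [x, y, z, w].
In Python, from station import arm, capture, hand_in gives the robot as it stands.
- The arm moves only by the shell command python3 -m creep 'ROWS' [OPENING] [FORCE]. ROWS is JSON, a list of rows, each an object with "dp": the shift along the world's x, y, z as a fraction of full scale, a list of three; "rot": the turn, a rotation vector about the world's x, y, z as a fraction of full scale, a list of three. A call has 1 to 10 rows; each row is the pose to reach, as a shift and turn from the pose commanded when the call began; what a row does not reach only later rows make up. Full scale, the value 1, is 500 mm for a shift and 90 degrees for a turn. A row lasts 1/8 s, in which the tool goes at most 62.5 mm and 10.7 degrees, less where a joint would pass 70% of its speed; a pose out of reach is approached as far as the arm can. A call with a number of a shift or a turn outside -1 to 1 is refused whole. A call with a gripper value outside its range is refused whole. OPENING is the closure, from -1 (fully open) to 1 (shut), set as the call begins (- or left out, the last holds). The fingers move at their own pace and stop on an object; FORCE is the grip in N (left out, the last holds). Time passes only in rows, so rows that repeat a pose let the fingers close. It gives the time, the measured TCP pose, the force, the opening and the grip force at its end, in the units of the state.
- arm.observe(): the state, without advancing time (a new reading comes with each control period).
- capture(name): name is "scene" or "top"; returns a dict with "pixels" (384x512x3 uint8, blue, green, red), "depth" (384x512 float32, m along the optical axis (not along the pixel's ray), 0 where there is no reading), "K" (3x3 intrinsics, pixels), "R" (3x3) and "t" (3): a world point X has camera coordinates R X + t. Camera axes: x right, y down, z forward; pixel columns grow to the right and rows downward; lengths in m; the calibration is good to about 2 mm. A picture is of the moment at which its call begins.
- hand_in(): hands the job in; it is judged then, once.
The state is a dict: "time": time; "q": joint angles; "qvel": joint speeds; "tau": joint torques, N m; "eef_pos": TCP position; "tcp_rot": TCP orientation; "contact_force": force on the tool from outside, world axes, zero at the start; "wrist_torque": the same for the moment, N m; "width": finger opening in m; "grip_force": force on a finger pad.
Only numpy, scipy, OpenCV 4.12 (cv2) and the standard library are available. Lean on these libraries where they do the work, as an engineer would, in place of code of your own. Each camera call takes 0.05 s, during which the arm holds its last target. There are 200 camera calls.

## Working session

There is one attempt and no reset: what is moved stays moved. The work goes in short steps, Python scripts to look and compute and a shell command to move; the robot and the scene stay as the last step left them, time stands still between calls to the robot, and variables do not carry over. Pictures are saved under pics/ and viewed, at most 10 in all, crops included, and the job is handed in when it is done.

```bash
mkdir -p pics; cat > h.py <<'E'
import numpy as np, cv2
from station import arm, capture
def snap(n):
    c=capture(n); np.savez('pics/%s.npz'%n,**{k:np.asarray(v) for k,v in c.items()}); return c
def world(c):
    K,R,t,d=[np.asarray(c[k],float) for k in('K','R','t','depth')]
    v,u=np.mgrid[:d.shape[0],:d.shape[1]]
    P=np.stack([(u-K[0,2])/K[0,0]*d,(v-K[1,2])/K[1,1]*d,d],-1)
    return (P-t)@R
E
python3 - <<'E'
from h import *
ims=[]
for n in('top','scene'):
    c=snap(n); cv2.imwrite('pics/%s0.png'%n,cv2.resize(c['pixels'],(800,600)))
    print(n,c['K'].tolist(),(-c['R'].T@c['t']).round(3))
print({k:np.round(v,3).tolist() for k,v in arm.observe().items()})
E
```

```text
top [[388.260722257813, 0.0, 257.8492412248121], [0.0, 388.260722257813, 188.3356413112607], [0.0, 0.0, 1.0]] [ 0.421 -0.002  1.287]
scene [[381.82031658786826, 0.0, 252.44245469906318], [0.0, 381.82031658786826, 186.71296897658075], [0.0, 0.0, 1.0]] [ 1.078 -0.379  0.861]
{'time': 0.1, 'q': [-1.216, 0.334, 0.04, 1.466, -0.013, 1.343, -0.058], 'qvel': [-0.0, -0.003, -0.0, -0.002, -0.001, -0.0, 0.001], 'tau': [0.004, -65.781, 1.34, -40.471, -0.06, 0.041, 0.0], 'eef_pos': [0.285, 0.584, 0.247], 'tcp_rot': [0.225, 0.974, -0.001, -0.0], 'contact_force': [0.11, -0.281, 0.197], 'wrist_torque': [-0.064, -0.026, -0.011], 'grip_force': 0.0, 'width': 0.087}
```

View pics/top0.png

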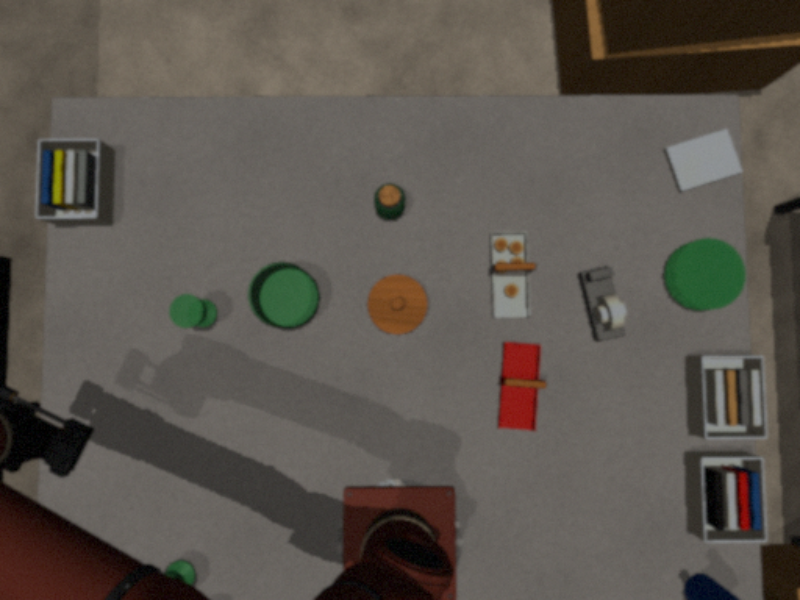

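View pics/scene0.png

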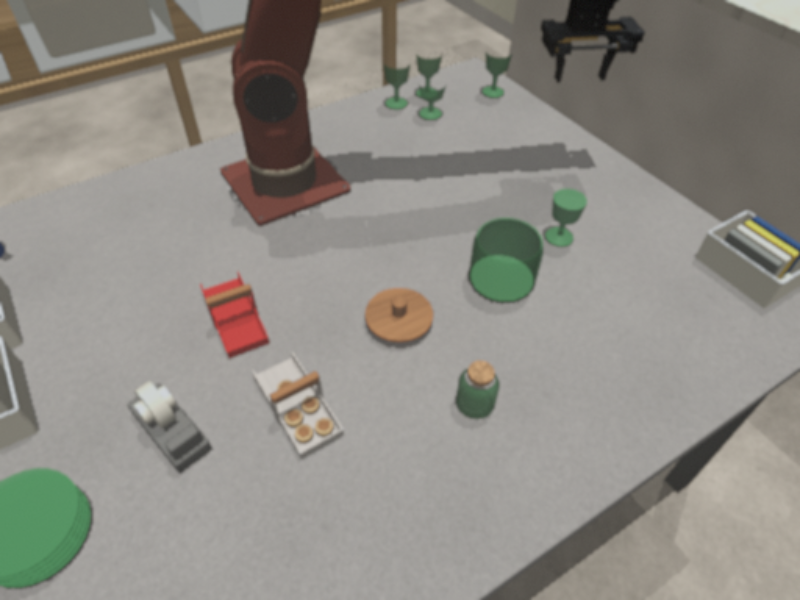

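The aluminium tray with discs is at top (510,276) and scene (300,403). The red look-alike is at top (520,386) and scene (235,315). The jar is at (285,296) and the stopper at (398,304) in top. The aluminium tray fits because it isn't red and carries the draughts. Next I'll confirm it in a crop and measure.

```bash
python3 - <<'E'
from h import *
L=lambda n:dict(np.load('pics/%s.npz'%n))
T,S=L('top'),L('scene'); WT,WS=world(T),world(S)
a=cv2.resize(T['pixels'][140:290,300:400],(400,600),interpolation=cv2.INTER_CUBIC)
b=cv2.resize(S['pixels'][215:300,150:230],(400,600)[:1]+(425,),interpolation=cv2.INTER_CUBIC)
b=cv2.copyMakeBorder(b,0,175,0,0,cv2.BORDER_CONSTANT)
cv2.imwrite('pics/crop1.png',np.hstack([a,b]))
def rep(name,P):
    print(name,len(P),'c',P.mean(0).round(4),'lo',np.percentile(P,2,0).round(4),'hi',np.percentile(P,98,0).round(4))
for nm,C,W in(('T',T,WT),('S',S,WS)):
    hsv=cv2.cvtColor(C['pixels'],cv2.COLOR_BGR2HSV).astype(int); H,Sa,V=[hsv[...,i] for i in range(3)]
    ok=C['depth']>0
    wood=(H>5)&(H<20)&(Sa>100)&ok; green=(H>55)&(H<85)&(Sa>80)&ok
    def box(x0,x1,y0,y1,z0,z1): return (W[...,0]>x0)&(W[...,0]<x1)&(W[...,1]>y0)&(W[...,1]<y1)&(W[...,2]>z0)&(W[...,2]<z1)
    m=wood&box(.35,.65,-.4,-.12,.052,.095); P=W[m]; rep(nm+' bar',P)
    q=P[:,:2]-P[:,:2].mean(0); e=np.linalg.svd(q,full_matrices=False)[2][0]; print('  bar dir',np.degrees(np.arctan2(e[1],e[0])).round(1), 'mid',((P[:,:2]@e).min()+(P[:,:2]@e).max())/2, 'ends',np.ptp(P[:,:2]@e).round(3))
    m=box(.3,.6,-.12,.12,.018,.035)&wood; P=W[m]; rep(nm+' flange',P); print('  circ',cv2.minEnclosingCircle(P[:,:2].astype(np.float32)))
    m=box(.3,.6,-.12,.12,.045,.075)&wood; P=W[m]; rep(nm+' knob',P); print('  circ',cv2.minEnclosingCircle(P[:,:2].astype(np.float32)))
    m=box(.25,.6,.12,.36,.095,.125)&ok; P=W[m]; rep(nm+' rim',P)
    if len(P)>5:
        A=np.c_[2*P[:,:2],np.ones(len(P))]; s=np.linalg.lstsq(A,(P[:,:2]**2).sum(1),rcond=None)[0]; print('  fit',s[:2].round(4),np.sqrt(s[2]+s[0]**2+s[1]**2).round(4)); print('  enc',cv2.minEnclosingCircle(P[:,:2].astype(np.float32)))
    m=box(.35,.65,-.4,-.12,.001,.045)&(Sa<70)&(V>120)&ok; P=W[m]; rep(nm+' traymetal',P)
    if len(P)>4: print('  rect',cv2.minAreaRect(P[:,:2].astype(np.float32)))
print([x for x in dir(arm) if x[0]!='_'])
E
```

```text
T bar 123 c [ 0.5635 -0.2332  0.0741] lo [ 0.5569 -0.2709  0.058 ] hi [ 0.5714 -0.1944  0.0792]
  bar dir 92.7 mid -0.2600940263804674 ends 0.082
T flange 1076 c [0.4918 0.0036 0.0258] lo [ 0.435  -0.0524  0.0206] hi [0.5486 0.0581 0.0312]
  circ ((0.4921475946903229, 0.003463687375187874), 0.061981186270713806)
T knob 60 c [0.4915 0.0043 0.0573] lo [ 0.4788 -0.0068  0.0524] hi [0.5042 0.0154 0.0617]
  circ ((0.4915927052497864, 0.00428393529728055), 0.013571205548942089)
T rim 266 c [0.5043 0.2196 0.1068] lo [0.4473 0.1709 0.0957] hi [0.5694 0.2913 0.1143]
  fit [0.5081 0.2319] 0.0602
  enc ((0.5084986686706543, 0.23180989921092987), 0.06467244774103165)
T traymetal 451 c [ 0.5342 -0.2331  0.0039] lo [ 0.4669 -0.2659  0.0011] hi [ 0.6374 -0.2028  0.0108]
  rect ((0.5524267554283142, -0.2327149510383606), (0.17644739151000977, 0.06929582357406616), 1.3642569780349731)
S bar 161 c [ 0.5675 -0.2391  0.0747] lo [ 0.5598 -0.2745  0.0687] hi [ 0.5718 -0.2023  0.0782]
  bar dir -89.5 mid 0.24287870867579214 ends 0.077
S flange 1004 c [ 0.4991 -0.0032  0.0262] lo [ 0.4409 -0.0563  0.0228] hi [0.5509 0.0531 0.0297]
  circ ((0.4943636953830719, -0.0005509231705218554), 0.061494696885347366)
S knob 75 c [4.945e-01 4.000e-04 5.650e-02] lo [ 0.4803 -0.0118  0.0463] hi [0.5055 0.0131 0.061 ]
  circ ((0.4924038350582123, 0.0008330305572599173), 0.014694013632833958)
S rim 443 c [0.5168 0.2225 0.1046] lo [0.4502 0.1675 0.0954] hi [0.5713 0.2892 0.1123]
  fit [0.5097 0.2292] 0.0603
  enc ((0.5102346539497375, 0.22828859090805054), 0.06480305641889572)
S traymetal 3512 c [ 0.5205 -0.2623  0.0043] lo [ 0.362  -0.3939  0.001 ] hi [ 0.6448 -0.1291  0.0216]
  rect ((0.5000814199447632, -0.26008865237236023), (0.2797793745994568, 0.29978662729263306), 89.9969711303711)
['PlanningError', 'observe', 'tip_extent']
```

View pics/crop1.png

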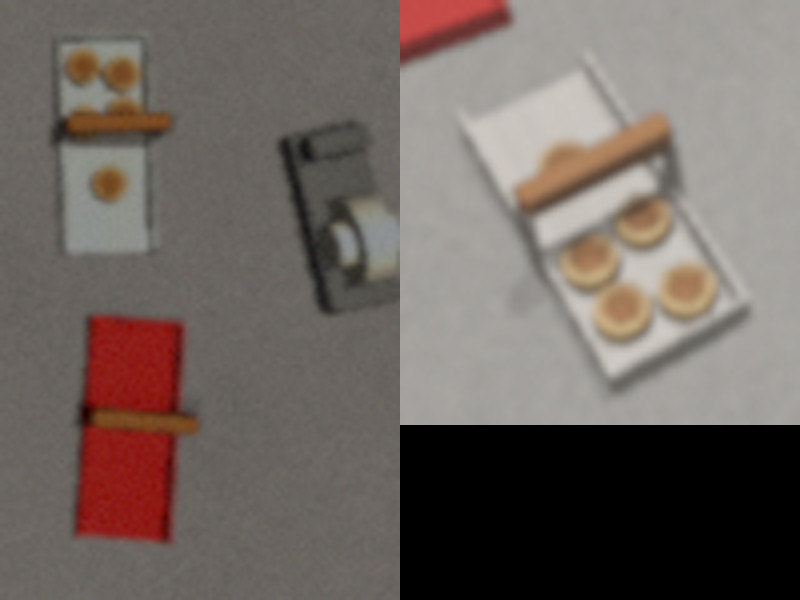

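The crop confirms it. The aluminium tray has its discs behind and under the handle, and its open end faces the robot (-x), yawed about 2°. The red one is empty, so it stays put. Moving above the handle in two calls.

```bash
python3 -m creep '[{"dp":[0.03,-0.05,0],"rot":[0,0,-0.03]},{"dp":[0.08,-0.14,0],"rot":[0,0,-0.07]},{"dp":[0.13,-0.25,0],"rot":[0,0,-0.12]},{"dp":[0.18,-0.36,0],"rot":[0,0,-0.17]},{"dp":[0.23,-0.47,0],"rot":[0,0,-0.22]},{"dp":[0.29,-0.58,0],"rot":[0,0,-0.27]},{"dp":[0.35,-0.69,0],"rot":[0,0,-0.32]},{"dp":[0.40,-0.80,0],"rot":[0,0,-0.37]},{"dp":[0.45,-0.90,0],"rot":[0,0,-0.41]},{"dp":[0.47,-0.95,0],"rot":[0,0,-0.44]}]' -1 40
python3 -c "
from station import arm
import numpy as np
from scipy.spatial.transform import Rotation as R
o=arm.observe();print(o['eef_pos'],o['q'],R.from_quat(o['tcp_rot']).as_matrix().round(3).tolist())"
```

```text
time: 1.35
eef_pos: [0.5208, 0.1058, 0.2475]
tcp_rot: [0.544, 0.839, -0.0, 0.0]
contact_force: [0.1, 1.2, -0.5]
width: 0.0873
grip_force: 0.0
[0.52077785 0.10580609 0.24747516] [-0.71058652  0.08655458  0.45634036  1.77292975 -0.0389918   1.29124597
  0.17507791] [[-0.408, 0.913, 0.0], [0.913, 0.408, -0.001], [-0.001, -0.0, -1.0]]
```

```bash
python3 -m creep '[{"dp":[0.01,-0.05,0],"rot":[0,0,-0.02]},{"dp":[0.02,-0.14,0],"rot":[0,0,-0.05]},{"dp":[0.03,-0.24,0],"rot":[0,0,-0.09]},{"dp":[0.045,-0.34,-0.02],"rot":[0,0,-0.12]},{"dp":[0.055,-0.44,-0.06],"rot":[0,0,-0.16]},{"dp":[0.065,-0.54,-0.10],"rot":[0,0,-0.20]},{"dp":[0.075,-0.62,-0.15],"rot":[0,0,-0.23]},{"dp":[0.085,-0.67,-0.18],"rot":[0,0,-0.245]},{"dp":[0.088,-0.682,-0.195],"rot":[0,0,-0.245]},{"dp":[0.088,-0.682,-0.195],"rot":[0,0,-0.245]}]'
python3 - <<'E'
from h import *
o=arm.observe();print(o['eef_pos'],o['q'].round(3) if hasattr(o['q'],'round') else o['q'])
c=snap('scene'); cv2.imwrite('pics/s1.png',cv2.resize(c['pixels'][200:310,120:260],(800,600),interpolation=cv2.INTER_CUBIC))
E
```

```text
time: 2.6
eef_pos: [0.5639, -0.2307, 0.1495]
tcp_rot: [0.692, 0.722, -0.0, -0.001]
contact_force: [-0.5, -0.1, -0.6]
width: 0.087
grip_force: 0.0
[ 0.56390898 -0.23068329  0.14953454] [-0.244  0.38   0.701  1.716 -0.266  1.145  0.576]
```

View pics/s1.png

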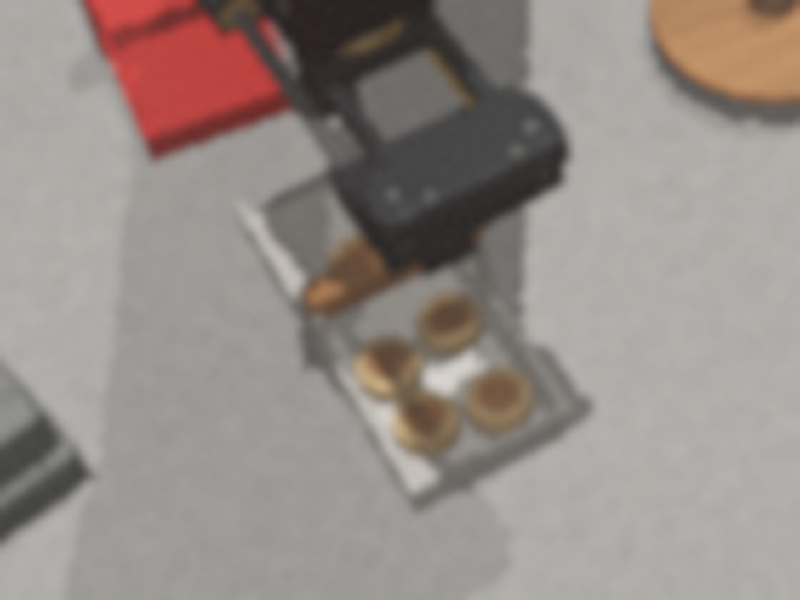

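The gripper straddles the bar, with the finger in front of the bar and clear of the discs at (450,325) and (390,365). Now descend and grip.

```bash
python3 -m creep '[{"dp":[0.001,0,-0.04],"rot":[0,0,0]},{"dp":[0.001,0,-0.08],"rot":[0,0,0]},{"dp":[0.001,0,-0.12],"rot":[0,0,0]},{"dp":[0.001,0,-0.15],"rot":[0,0,0]},{"dp":[0.001,0,-0.156],"rot":[0,0,0]},{"dp":[0.001,0,-0.156],"rot":[0,0,0]}]'
python3 -m creep '[{"dp":[0,0,0],"rot":[0,0,0]},{"dp":[0,0,0],"rot":[0,0,0]},{"dp":[0,0,0],"rot":[0,0,0]},{"dp":[0,0,0],"rot":[0,0,0]},{"dp":[0,0,0],"rot":[0,0,0]},{"dp":[0,0,0],"rot":[0,0,0]}]' 1 45
```

```text
time: 3.4
eef_pos: [0.5645, -0.232, 0.0721]
tcp_rot: [0.693, 0.721, -0.0, 0.0]
contact_force: [0.1, 0.8, -0.2]
width: 0.0868
grip_force: 0.0
time: 4.15
eef_pos: [0.5645, -0.2318, 0.072]
tcp_rot: [0.692, 0.721, -0.0, -0.0]
contact_force: [0.4, 0.3, 0.2]
width: 0.0347
grip_force: 0.0
```

```bash
python3 -m creep '[{"dp":[0,0,0],"rot":[0,0,0]},{"dp":[0,0,0],"rot":[0,0,0]},{"dp":[0,0,0],"rot":[0,0,0]},{"dp":[0,0,0],"rot":[0,0,0]},{"dp":[0,0,0],"rot":[0,0,0]}]'
```

```text
time: 4.78
eef_pos: [0.5645, -0.2318, 0.072]
tcp_rot: [0.692, 0.721, -0.0, 0.0]
contact_force: [-0.3, 0.3, 0.8]
width: 0.0139
grip_force: 44.9
```

```bash
python3 -m creep '[{"dp":[0,0,0.01],"rot":[0,0,0]},{"dp":[0,0,0.04],"rot":[0,0.01,0]},{"dp":[0,0,0.08],"rot":[0,0.02,0]},{"dp":[0,0,0.13],"rot":[0,0.03,0]},{"dp":[0,0,0.18],"rot":[0,0.045,0]},{"dp":[0,0,0.23],"rot":[0,0.06,0]},{"dp":[0,0,0.28],"rot":[0,0.07,0]},{"dp":[0,0,0.32],"rot":[0,0.07,0]},{"dp":[0,0,0.35],"rot":[0,0.07,0]},{"dp":[0,0,0.356],"rot":[0,0.07,0]}]'
python3 -m creep '[{"dp":[0,0.01,0],"rot":[0,0,0]},{"dp":[0.005,0.04,0],"rot":[0,0,0.01]},{"dp":[0.01,0.09,0],"rot":[0,0,0.02]},{"dp":[0.015,0.14,0],"rot":[0,0,0.035]},{"dp":[0.02,0.20,0],"rot":[0,0,0.05]},{"dp":[0.03,0.26,0],"rot":[0,0,0.065]},{"dp":[0.035,0.32,0],"rot":[0,0,0.08]},{"dp":[0.04,0.38,0],"rot":[0,0,0.095]},{"dp":[0.045,0.44,0],"rot":[0,0,0.11]},{"dp":[0.05,0.5,0],"rot":[0,0,0.12]}]'
python3 -m creep '[{"dp":[0.005,0.06,0],"rot":[0,0,0.015]},{"dp":[0.01,0.12,0],"rot":[0,0,0.03]},{"dp":[0.015,0.18,0],"rot":[0,0,0.045]},{"dp":[0.02,0.24,0],"rot":[0,0,0.06]},{"dp":[0.025,0.30,0],"rot":[0,0,0.075]},{"dp":[0.03,0.36,0],"rot":[0,0,0.09]},{"dp":[0.04,0.42,0],"rot":[0,0,0.105]},{"dp":[0.045,0.47,0],"rot":[0,0,0.12]},{"dp":[0.048,0.51,0],"rot":[0,0,0.124]},{"dp":[0.048,0.524,0],"rot":[0,0,0.124]}]'
python3 - <<'E'
from h import *
from scipy.spatial.transform import Rotation as R
o=arm.observe();print(o['q'].round(3),R.from_quat(o['tcp_rot']).as_matrix().round(3).tolist())
c=snap('scene'); cv2.imwrite('pics/s2.png',cv2.resize(c['pixels'][90:270,200:440],(800,600),interpolation=cv2.INTER_CUBIC))
E
```

```text
time: 6.02
eef_pos: [0.5646, -0.2321, 0.2509]
tcp_rot: [0.692, 0.72, -0.038, -0.039]
contact_force: [-0.4, -0.1, -3.7]
width: 0.0134
grip_force: 44.9
time: 7.28
eef_pos: [0.5895, 0.0203, 0.25]
tcp_rot: [0.62, 0.783, -0.042, -0.036]
contact_force: [-0.1, 0.3, -4.1]
width: 0.014
grip_force: 44.9
time: 8.52
eef_pos: [0.6132, 0.2817, 0.2497]
tcp_rot: [0.541, 0.839, -0.045, -0.032]
contact_force: [-0.9, -0.2, -3.3]
width: 0.0135
grip_force: 44.9
[-0.801  0.491  0.466  1.303 -0.213  1.507  0.079] [[-0.413, 0.905, -0.102], [0.911, 0.411, -0.041], [0.005, -0.11, -0.994]]
```

View pics/s2.png

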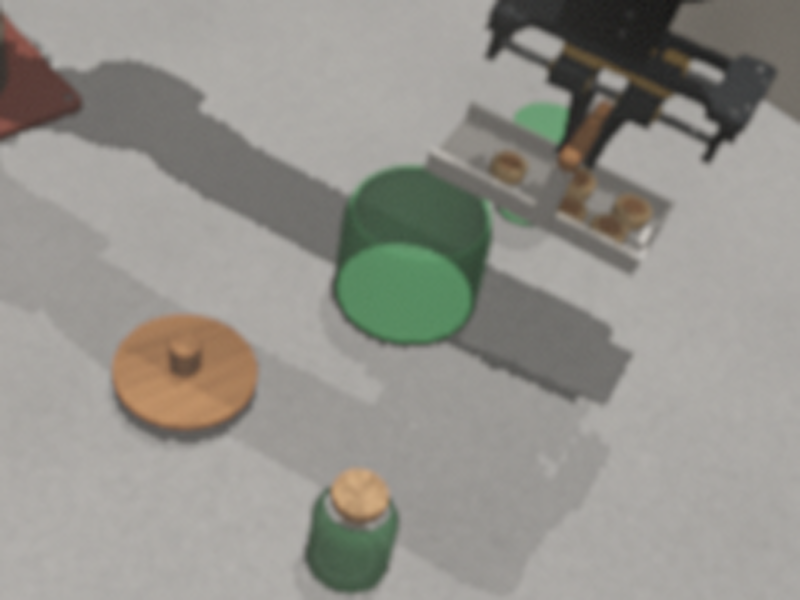

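The scene view shows the tray held level with the discs aboard at (510,165), (580,185), (630,210) and (610,225). Its open end is over the jar at (420,250). Tipping slowly about the lip.

```bash
python3 -m creep '[{"dp":[0,0,-0.03],"rot":[0.005,-0.01,0]},{"dp":[0,0,-0.07],"rot":[0.015,-0.03,0]},{"dp":[0,0,-0.11],"rot":[0.025,-0.055,0]},{"dp":[0,0,-0.126],"rot":[0.029,-0.064,0]},{"dp":[-0.010,-0.005,-0.113],"rot":[0.047,-0.104,0]},{"dp":[-0.021,-0.009,-0.100],"rot":[0.066,-0.145,0]},{"dp":[-0.031,-0.014,-0.089],"rot":[0.083,-0.184,0]},{"dp":[-0.040,-0.018,-0.079],"rot":[0.098,-0.216,0]},{"dp":[-0.052,-0.023,-0.070],"rot":[0.115,-0.253,0]},{"dp":[-0.052,-0.023,-0.070],"rot":[0.115,-0.253,0]}]'
python3 -m creep '[{"dp":[-0.004,-0.002,0.004],"rot":[0.006,-0.013,0]},{"dp":[-0.008,-0.004,0.007],"rot":[0.012,-0.026,0]},{"dp":[-0.012,-0.006,0.011],"rot":[0.018,-0.039,0]},{"dp":[-0.017,-0.008,0.014],"rot":[0.024,-0.052,0]},{"dp":[-0.021,-0.010,0.017],"rot":[0.029,-0.064,0]},{"dp":[-0.025,-0.011,0.019],"rot":[0.035,-0.077,0]},{"dp":[-0.029,-0.013,0.022],"rot":[0.041,-0.090,0]},{"dp":[-0.033,-0.015,0.024],"rot":[0.047,-0.103,0]},{"dp":[-0.037,-0.017,0.026],"rot":[0.052,-0.114,0]},{"dp":[-0.037,-0.017,0.026],"rot":[0.052,-0.114,0]}]'
python3 - <<'E'
from h import *
from scipy.spatial.transform import Rotation as R
o=arm.observe();print(o['q'].round(3),R.from_quat(o['tcp_rot']).as_matrix().round(3).tolist())
c=snap('scene'); cv2.imwrite('pics/s3.png',cv2.resize(c['pixels'][90:210,270:430],(800,600),interpolation=cv2.INTER_CUBIC))
E
```

```text
time: 9.82
eef_pos: [0.5869, 0.2676, 0.2159]
tcp_rot: [0.535, 0.829, 0.138, 0.086]
contact_force: [-1.0, 0.1, -3.1]
width: 0.0135
grip_force: 44.9
time: 11.08
eef_pos: [0.5686, 0.26, 0.228]
tcp_rot: [0.523, 0.812, 0.219, 0.138]
contact_force: [-0.2, 0.2, -3.1]
width: 0.0138
grip_force: 44.9
[-0.981 -0.045  0.45   2.031  0.109  0.632 -0.171] [[-0.414, 0.789, 0.453], [0.91, 0.356, 0.212], [0.006, 0.5, -0.866]]
```

View pics/s3.png

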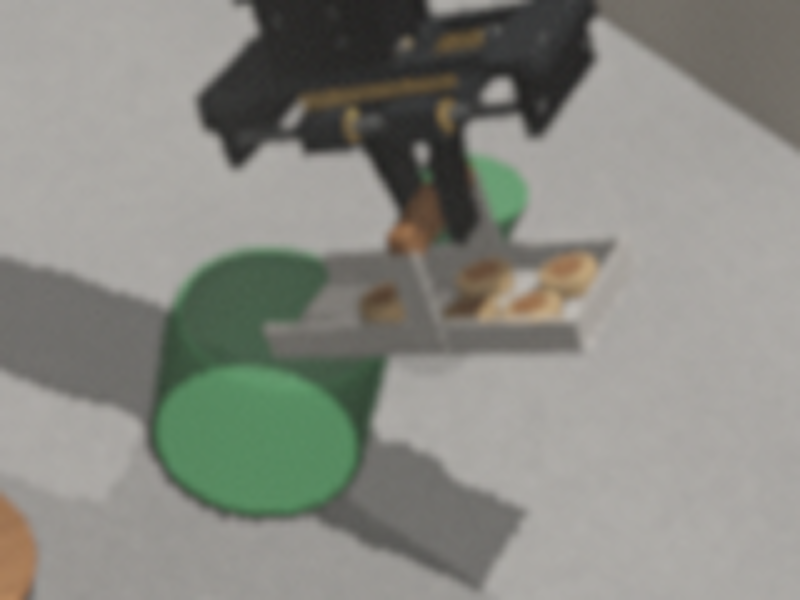

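At 30° nothing has slid yet. The discs are still at (380,305), (485,275), (470,305), (570,270) and (535,305), and the lip sits inside the jar mouth at (285,330). Tipping further.

```bash
python3 -m creep '[{"dp":[-0.006,-0.003,0.003],"rot":[0.008,-0.017,0]},{"dp":[-0.012,-0.005,0.005],"rot":[0.015,-0.034,0]},{"dp":[-0.018,-0.008,0.008],"rot":[0.023,-0.051,0]},{"dp":[-0.024,-0.011,0.010],"rot":[0.030,-0.068,0]},{"dp":[-0.030,-0.014,0.012],"rot":[0.038,-0.084,0]},{"dp":[-0.037,-0.017,0.014],"rot":[0.045,-0.101,0]},{"dp":[-0.043,-0.020,0.016],"rot":[0.053,-0.118,0]},{"dp":[-0.049,-0.022,0.018],"rot":[0.060,-0.135,0]},{"dp":[-0.055,-0.025,0.019],"rot":[0.068,-0.152,0]},{"dp":[-0.055,-0.025,0.019],"rot":[0.068,-0.152,0]}]'
python3 -m creep '[{"dp":[0,0,0],"rot":[0,0,0]},{"dp":[0,0,0],"rot":[0,0,0]},{"dp":[0,0,0],"rot":[0,0,0]},{"dp":[0,0,0],"rot":[0,0,0]}]'
python3 - <<'E'
from h import *
from scipy.spatial.transform import Rotation as R
o=arm.observe();print(o['q'].round(3),R.from_quat(o['tcp_rot']).as_matrix().round(3).tolist())
c=snap('scene'); t=snap('top'); cv2.imwrite('pics/s4.png',np.hstack([cv2.resize(x,(400,400),interpolation=cv2.INTER_CUBIC) for x in (c['pixels'][90:210,280:400],t['pixels'][140:240,130:230])]))
E
```

```text
time: 12.38
eef_pos: [0.5409, 0.2472, 0.2372]
tcp_rot: [0.5, 0.777, 0.323, 0.205]
contact_force: [-0.4, 0.5, -2.7]
width: 0.0136
grip_force: 44.9
time: 12.88
eef_pos: [0.5415, 0.2478, 0.2375]
tcp_rot: [0.5, 0.777, 0.323, 0.205]
contact_force: [0.3, -0.0, -2.5]
width: 0.0134
grip_force: 44.9
[-0.859 -0.223  0.274  2.279  0.497  0.33  -0.55 ] [[-0.415, 0.645, 0.642], [0.91, 0.292, 0.296], [0.004, 0.707, -0.707]]
```

View pics/s4.png

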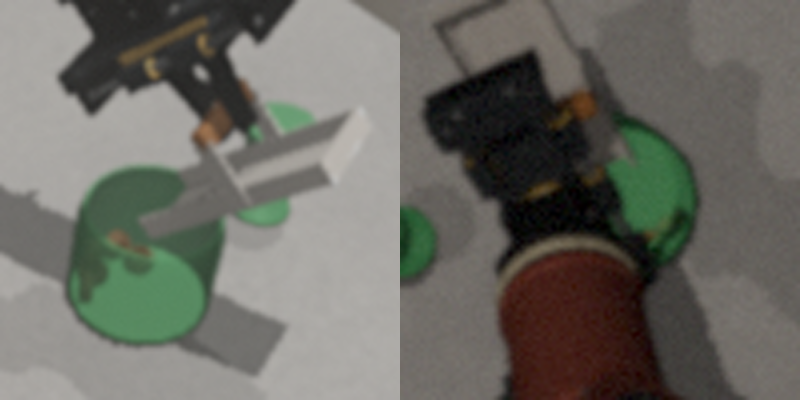

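The tray's back looks empty and wood pieces show inside the jar at (130,240), left view. Levelling out and lifting, then checking that the tray is empty.

```bash
python3 -m creep '[{"dp":[0.01,0.005,0.02],"rot":[-0.01,0.02,0]},{"dp":[0.025,0.01,0.05],"rot":[-0.03,0.066,0]},{"dp":[0.04,0.02,0.08],"rot":[-0.055,0.12,0]},{"dp":[0.06,0.03,0.11],"rot":[-0.08,0.176,0]},{"dp":[0.08,0.035,0.12],"rot":[-0.105,0.232,0]},{"dp":[0.10,0.04,0.12],"rot":[-0.13,0.287,0]},{"dp":[0.12,0.04,0.12],"rot":[-0.155,0.342,0]},{"dp":[0.14,0.04,0.12],"rot":[-0.18,0.397,0]},{"dp":[0.14,0.04,0.12],"rot":[-0.2,0.441,0]},{"dp":[0.14,0.04,0.12],"rot":[-0.2065,0.4555,0]}]'
python3 -m creep '[{"dp":[0.01,-0.04,0],"rot":[0,0,-0.01]},{"dp":[0.01,-0.12,0],"rot":[0,0,-0.03]},{"dp":[0.01,-0.20,0],"rot":[0,0,-0.05]},{"dp":[0.01,-0.28,0],"rot":[0,0,-0.07]},{"dp":[0.01,-0.36,0],"rot":[0,0,-0.09]},{"dp":[0.0,-0.44,0],"rot":[0,0,-0.11]},{"dp":[0.0,-0.52,0],"rot":[0,0,-0.13]},{"dp":[-0.01,-0.58,0],"rot":[0,0,-0.15]},{"dp":[-0.01,-0.60,0],"rot":[0,0,-0.15]},{"dp":[-0.01,-0.60,0],"rot":[0,0,-0.15]}]'
python3 - <<'E'
from h import *
from scipy.spatial.transform import Rotation as R
o=arm.observe();print(o['eef_pos'].round(4),o['q'].round(3),R.from_quat(o['tcp_rot']).as_matrix().round(3).tolist())
c=snap('scene'); t=snap('top'); cv2.imwrite('pics/s5.png',np.hstack([cv2.resize(x,(400,400),interpolation=cv2.INTER_CUBIC) for x in (c['pixels'][110:290,180:360],t['pixels'][150:230,142:222])]))
E
```

```text
time: 14.22
eef_pos: [0.6121, 0.2682, 0.2966]
tcp_rot: [0.542, 0.84, 0.0, -0.002]
contact_force: [0.3, -0.0, -3.6]
width: 0.0133
grip_force: 44.9
time: 15.48
eef_pos: [0.6064, -0.0325, 0.2976]
tcp_rot: [0.637, 0.771, 0.001, -0.002]
contact_force: [0.8, 1.0, -1.9]
width: 0.0138
grip_force: 44.9
[ 0.6064 -0.0325  0.2976] [-0.614  0.266  0.74   1.527 -0.185  1.42   0.326] [[-0.188, 0.982, -0.001], [0.982, 0.188, 0.005], [0.005, -0.0, -1.0]]
```

View pics/s5.png

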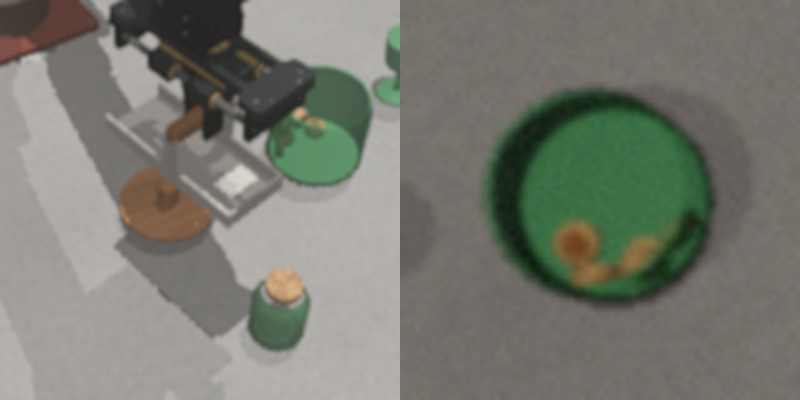

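The tray is empty and the draughts lie in the jar, right view near (575,245) to (645,255). Taking the tray back to its spot.

```bash
python3 -m creep '[{"dp":[-0.005,-0.03,0],"rot":[0,0,-0.01]},{"dp":[-0.02,-0.10,-0.02],"rot":[0,0,-0.02]},{"dp":[-0.035,-0.18,-0.06],"rot":[0,0,-0.04]},{"dp":[-0.05,-0.25,-0.11],"rot":[0,0,-0.06]},{"dp":[-0.065,-0.32,-0.17],"rot":[0,0,-0.08]},{"dp":[-0.08,-0.38,-0.24],"rot":[0,0,-0.095]},{"dp":[-0.082,-0.40,-0.31],"rot":[0,0,-0.095]},{"dp":[-0.082,-0.407,-0.36],"rot":[0,0,-0.095]},{"dp":[-0.082,-0.407,-0.39],"rot":[0,0,-0.095]},{"dp":[-0.082,-0.407,-0.396],"rot":[0,0,-0.095]}]'
python3 -m creep '[{"dp":[0,0,-0.01],"rot":[0,0,0]},{"dp":[0,0,-0.02],"rot":[0,0,0]},{"dp":[0,0,-0.03],"rot":[0,0,0]},{"dp":[0,0,-0.04],"rot":[0,0,0]},{"dp":[0,0,-0.046],"rot":[0,0,0]},{"dp":[0,0,-0.046],"rot":[0,0,0]},{"dp":[0,0,-0.046],"rot":[0,0,0]}]'
```

```text
time: 16.82
eef_pos: [0.5652, -0.2355, 0.099]
tcp_rot: [0.693, 0.721, 0.001, -0.002]
contact_force: [-0.3, 0.0, -2.3]
width: 0.0135
grip_force: 44.9
time: 17.7
eef_pos: [0.5655, -0.2359, 0.0767]
tcp_rot: [0.693, 0.721, 0.001, -0.002]
contact_force: [-0.0, 0.6, -3.5]
width: 0.0138
grip_force: 44.9
```

```bash
python3 -m creep '[{"dp":[0,0,-0.004],"rot":[0,0,0]},{"dp":[0,0,-0.007],"rot":[0,0,0]},{"dp":[0,0,-0.009],"rot":[0,0,0]},{"dp":[0,0,-0.009],"rot":[0,0,0]},{"dp":[0,0,-0.009],"rot":[0,0,0]}]'
python3 - <<'E'
from h import *
for n in('top','scene'):
    c=snap(n);W=world(c);p=c['pixels'];hsv=cv2.cvtColor(p,cv2.COLOR_BGR2HSV)
    m=(W[...,0]>.46)&(W[...,0]<.53)&(abs(W[...,1]+.235)<.032)&(W[...,2]<.02)&(hsv[...,1]<60)&(hsv[...,2]>100)&(c['depth']>0)
    print(n,m.sum(),np.median(W[m],0))
E
```

```text
time: 18.32
eef_pos: [0.5654, -0.2357, 0.0722]
tcp_rot: [0.693, 0.721, 0.001, -0.002]
contact_force: [-1.7, 1.9, 0.8]
width: 0.0134
grip_force: 44.9
top 0 [nan nan nan]
scene 68 [ 0.48571344 -0.26139393  0.00297498]
  return _methods._mean(a, axis=axis, dtype=dtype,
  ret = um.true_divide(
```

On the bench: the load is gone from the wrist and the floor is at 3 mm. Releasing and rising.

```bash
python3 -m creep '[{"dp":[0,0,0],"rot":[0,0,0]},{"dp":[0,0,0],"rot":[0,0,0]},{"dp":[0,0,0],"rot":[0,0,0]},{"dp":[0,0,0],"rot":[0,0,0]},{"dp":[0,0,0],"rot":[0,0,0]},{"dp":[0,0,0],"rot":[0,0,0]}]' -1 20
python3 -m creep '[{"dp":[0,0,0.02],"rot":[0,0,0]},{"dp":[0,0,0.06],"rot":[0,0,0]},{"dp":[0,0,0.12],"rot":[0,0,0]},{"dp":[0,0,0.18],"rot":[0,0,0]},{"dp":[0,0,0.24],"rot":[0,0,0]},{"dp":[0,0,0.28],"rot":[0,0,0]},{"dp":[0,0,0.3],"rot":[0,0,0]},{"dp":[0,0,0.3],"rot":[0,0,0]}]'
python3 - <<'E'
from h import *
o=arm.observe();print(o['eef_pos'].round(4))
for nm in('top','scene'):
    C=snap(nm);W=world(C); hsv=cv2.cvtColor(C['pixels'],cv2.COLOR_BGR2HSV).astype(int); H,Sa,V=[hsv[...,i] for i in range(3)]
    ok=C['depth']>0; wood=(H>5)&(H<20)&(Sa>90)&ok
    box=lambda x0,x1,y0,y1,z0,z1:ok&(W[...,0]>x0)&(W[...,0]<x1)&(W[...,1]>y0)&(W[...,1]<y1)&(W[...,2]>z0)&(W[...,2]<z1)
    f=lambda P:np.r_[np.array(cv2.minEnclosingCircle(P[:,:2].astype(np.float32))[0]).round(4),np.median(P[:,2]).round(4),len(P)]
    for n,m in(('flange',box(.4,.6,-.1,.1,.018,.035)&wood),('knob',box(.4,.6,-.1,.1,.048,.075)&wood),('rim',box(.4,.62,.12,.36,.098,.122))):
        if m.sum()>5: print(nm,n,f(W[m]))
    m=box(.42,.53,-.275,-.2,-.01,.03)&(Sa<60)&(V>100); print('tray floor',m.sum(),np.median(W[m],0) if m.any() else '')
E
```

```text
time: 19.18
eef_pos: [0.5655, -0.2358, 0.0721]
tcp_rot: [0.693, 0.721, 0.001, -0.002]
contact_force: [0.0, -0.1, 1.0]
width: 0.0655
grip_force: 0.0
time: 20.18
eef_pos: [0.5656, -0.2358, 0.2224]
tcp_rot: [0.693, 0.721, 0.002, -0.002]
contact_force: [0.2, 0.4, -1.1]
width: 0.0871
grip_force: 0.0
[ 0.5656 -0.2358  0.2224]
top flange [4.921e-01 3.900e-03 2.600e-02 1.080e+03]
top knob [4.917e-01 4.600e-03 5.640e-02 5.900e+01]
top rim [5.081e-01 2.322e-01 1.088e-01 2.450e+02]
tray floor 7 [ 0.50030535 -0.21317061  0.00316281]
scene flange [4.946e-01 2.000e-04 2.630e-02 1.036e+03]
scene knob [4.926e-01 1.500e-03 5.690e-02 7.700e+01]
scene rim [5.094e-01 2.288e-01 1.063e-01 3.810e+02]
tray floor 637 [ 0.47476352 -0.24300281  0.00238501]
```

```bash
python3 -m creep '[{"dp":[-0.01,0.03,0],"rot":[-0.001,0,0]},{"dp":[-0.03,0.10,0],"rot":[-0.002,0,0]},{"dp":[-0.06,0.19,0],"rot":[-0.003,0,0]},{"dp":[-0.09,0.28,-0.03],"rot":[-0.0036,0,0]},{"dp":[-0.12,0.37,-0.08],"rot":[-0.0036,0,0]},{"dp":[-0.14,0.44,-0.14],"rot":[-0.0036,0,0]},{"dp":[-0.146,0.47,-0.18],"rot":[-0.0036,0,0]},{"dp":[-0.146,0.477,-0.205],"rot":[-0.0036,0,0]},{"dp":[-0.146,0.477,-0.205],"rot":[-0.0036,0,0]}]'
python3 -m creep '[{"dp":[0,0,-0.03],"rot":[0,0,0]},{"dp":[0,0,-0.06],"rot":[0,0,0]},{"dp":[0,0,-0.09],"rot":[0,0,0]},{"dp":[0,0,-0.115],"rot":[0,0,0]},{"dp":[0,0,-0.132],"rot":[0,0,0]},{"dp":[0,0,-0.132],"rot":[0,0,0]}]'
```

```text
time: 21.4
eef_pos: [0.4919, 0.0025, 0.1189]
tcp_rot: [0.693, 0.721, -0.001, -0.0]
contact_force: [0.5, -0.1, 0.4]
width: 0.0873
grip_force: 0.0
time: 22.15
eef_pos: [0.4921, 0.0025, 0.0529]
tcp_rot: [0.693, 0.721, -0.001, -0.0]
contact_force: [0.3, -0.2, 1.0]
width: 0.087
grip_force: 0.0
```

```bash
python3 -m creep '[{"dp":[0,0,0.002],"rot":[0,0,0]},{"dp":[0,0,0.002],"rot":[0,0,0]},{"dp":[0,0,0.002],"rot":[0,0,0]},{"dp":[0,0,0.002],"rot":[0,0,0]},{"dp":[0,0,0.002],"rot":[0,0,0]},{"dp":[0,0,0.002],"rot":[0,0,0]},{"dp":[0,0,0.002],"rot":[0,0,0]},{"dp":[0,0,0.002],"rot":[0,0,0]},{"dp":[0,0,0.002],"rot":[0,0,0]},{"dp":[0,0,0.002],"rot":[0,0,0]}]' 1 25
python3 -m creep '[{"dp":[0,0,0.01],"rot":[0,0,0]},{"dp":[0,0,0.04],"rot":[0,0,0]},{"dp":[0,0,0.08],"rot":[0,0,0]},{"dp":[0,0,0.13],"rot":[0,0,0]},{"dp":[0,0,0.18],"rot":[0,0,0]},{"dp":[0,0,0.23],"rot":[0,0,0]},{"dp":[0,0,0.27],"rot":[0,0,0]},{"dp":[0,0,0.29],"rot":[0,0,0]},{"dp":[0,0,0.3],"rot":[0,0,0]},{"dp":[0,0,0.3],"rot":[0,0,0]}]'
```

```text
time: 23.4
eef_pos: [0.4925, 0.0027, 0.0545]
tcp_rot: [0.693, 0.721, -0.001, 0.0]
contact_force: [1.2, 0.9, -1.1]
width: 0.0277
grip_force: 25.0
time: 24.65
eef_pos: [0.4923, 0.0026, 0.2044]
tcp_rot: [0.693, 0.721, -0.001, 0.0]
contact_force: [-0.7, -1.3, -2.1]
width: 0.0276
grip_force: 25.0
```

```bash
python3 -m creep '[{"dp":[0.002,0.02,0],"rot":[0,0,0]},{"dp":[0.005,0.07,0],"rot":[0,0,0]},{"dp":[0.01,0.13,0],"rot":[0,0,0]},{"dp":[0.014,0.20,0],"rot":[0,0,0]},{"dp":[0.02,0.27,0],"rot":[0,0,0]},{"dp":[0.024,0.34,0],"rot":[0,0,0]},{"dp":[0.028,0.40,0],"rot":[0,0,0]},{"dp":[0.03,0.44,0],"rot":[0,0,0]},{"dp":[0.032,0.457,0],"rot":[0,0,0]},{"dp":[0.032,0.457,0],"rot":[0,0,0]}]'
python3 - <<'E'
from h import *
o=arm.observe();print(o['eef_pos'].round(4),o['q'].round(2))
ims=[]
for nm in('top','scene'):
    C=snap(nm);W=world(C); hsv=cv2.cvtColor(C['pixels'],cv2.COLOR_BGR2HSV).astype(int); H,Sa,V=[hsv[...,i] for i in range(3)]
    ok=C['depth']>0; wood=(H>5)&(H<20)&(Sa>90)&ok
    P=W[wood&(abs(W[...,0]-.51)<.08)&(abs(W[...,1]-.23)<.08)&(W[...,2]>.168)&(W[...,2]<.182)]
    A=np.c_[P[:,:2],np.ones(len(P))]; pl=np.linalg.lstsq(A,P[:,2],rcond=None)[0]
    print(nm,len(P),'flange',cv2.minEnclosingCircle(P[:,:2].astype(np.float32)),'slope',pl[:2].round(3),'z',np.median(P[:,2]),P[:,:2].min(0).round(4),P[:,:2].max(0).round(4))
    P=W[ok&(H>50)&(H<90)&(abs(W[...,0]-.51)<.08)&(abs(W[...,1]-.23)<.08)&(W[...,2]>.1)&(W[...,2]<.12)]
    if len(P)>9: 
        s=np.linalg.lstsq(np.c_[2*P[:,:2],np.ones(len(P))],(P[:,:2]**2).sum(1),rcond=None)[0];print('  rim',len(P),s[:2].round(4))
    ims.append(C['pixels'])
cv2.imwrite('pics/s6.png',np.hstack([cv2.resize(x,(400,400),interpolation=cv2.INTER_CUBIC) for x in (ims[1][90:210,260:380],ims[0][140:240,130:230])]))
E
```

```text
time: 25.9
eef_pos: [0.5085, 0.2309, 0.2043]
tcp_rot: [0.693, 0.721, -0.001, 0.0]
contact_force: [0.1, -0.6, -2.9]
width: 0.0273
grip_force: 25.0
[0.5085 0.2309 0.2043] [-1.    0.19  0.56  1.77 -0.1   1.21 -0.37]
top 468 flange ((0.5060093998908997, 0.2168579250574112), 0.05802827328443527) slope [ 0.002 -0.008] z 0.17583437829458753 [0.4487 0.1707] [0.5637 0.2254]
  rim 89 [0.5088 0.2333]
scene 758 flange ((0.5118357539176941, 0.2252306491136551), 0.06045965477824211) slope [-0.009  0.008] z 0.17590562113000408 [0.4517 0.1657] [0.5704 0.2812]
  rim 223 [0.5099 0.2293]
```

View pics/s6.png

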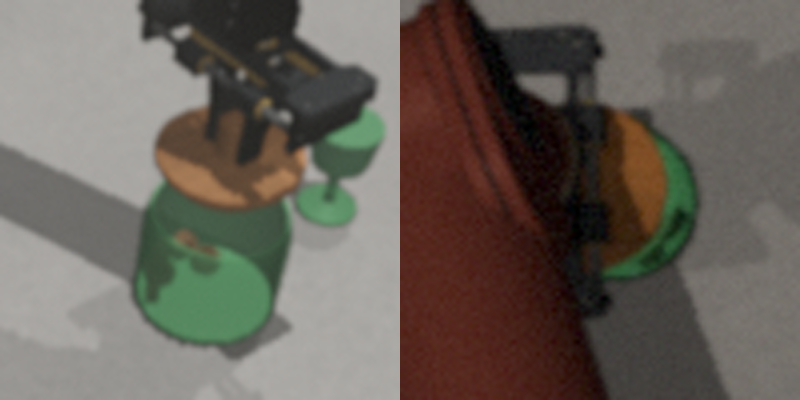

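The stopper hangs level over the jar and is centred on the mouth to about 2 mm: flange edge y 0.233/0.227, rim centre 0.2325/0.229. Lowering, slowly at the end.

```bash
python3 -m creep '[{"dp":[0,0,-0.015],"rot":[0,0,0]},{"dp":[0,0,-0.035],"rot":[0,0,0]},{"dp":[0,0,-0.05],"rot":[0,0,0]},{"dp":[0,0,-0.065],"rot":[0,0,0]},{"dp":[0,0,-0.075],"rot":[0,0,0]},{"dp":[0,0,-0.084],"rot":[0,0,0]},{"dp":[0,0,-0.092],"rot":[0,0,0]},{"dp":[0,0,-0.098],"rot":[0,0,0]},{"dp":[0,0,-0.1],"rot":[0,0,0]},{"dp":[0,0,-0.1],"rot":[0,0,0]}]'
python3 -m creep '[{"dp":[0,0,-0.002],"rot":[0,0,0]},{"dp":[0,0,-0.004],"rot":[0,0,0]},{"dp":[0,0,-0.006],"rot":[0,0,0]},{"dp":[0,0,-0.008],"rot":[0,0,0]},{"dp":[0,0,-0.010],"rot":[0,0,0]},{"dp":[0,0,-0.011],"rot":[0,0,0]},{"dp":[0,0,-0.012],"rot":[0,0,0]},{"dp":[0,0,-0.012],"rot":[0,0,0]}]'
```

```text
time: 27.25
eef_pos: [0.5085, 0.2312, 0.1546]
tcp_rot: [0.693, 0.721, -0.001, 0.0]
contact_force: [-0.2, 0.1, -2.0]
width: 0.0273
grip_force: 25.0
time: 28.25
eef_pos: [0.5084, 0.2312, 0.1485]
tcp_rot: [0.693, 0.721, -0.001, 0.0]
contact_force: [0.1, 0.1, -1.4]
width: 0.0275
grip_force: 25.0
```

```bash
python3 -m creep '[{"dp":[0,0,-0.001],"rot":[0,0,0]},{"dp":[0,0,-0.002],"rot":[0,0,0]},{"dp":[0,0,-0.003],"rot":[0,0,0]},{"dp":[0,0,-0.003],"rot":[0,0,0]}]'; python3 -m creep '[{"dp":[0,0,-0.001],"rot":[0,0,0]},{"dp":[0,0,-0.001],"rot":[0,0,0]}]'
```

```text
time: 28.75
eef_pos: [0.5084, 0.2312, 0.147]
tcp_rot: [0.693, 0.721, -0.001, 0.0]
contact_force: [1.1, 0.9, -2.0]
width: 0.0271
grip_force: 25.0
time: 29.0
eef_pos: [0.5084, 0.2312, 0.1466]
tcp_rot: [0.693, 0.721, -0.001, 0.0]
contact_force: [-1.0, 0.9, -0.8]
width: 0.0267
grip_force: 25.0
```

```bash
python3 -m creep '[{"dp":[0,0,-0.001],"rot":[0,0,0]},{"dp":[0,0,-0.001],"rot":[0,0,0]},{"dp":[0,0,-0.001],"rot":[0,0,0]}]'; python3 -m creep '[{"dp":[0,0,-0.001],"rot":[0,0,0]},{"dp":[0,0,-0.001],"rot":[0,0,0]},{"dp":[0,0,-0.001],"rot":[0,0,0]}]'
```

```text
time: 29.38
eef_pos: [0.5085, 0.2312, 0.1465]
tcp_rot: [0.693, 0.721, -0.001, 0.0]
contact_force: [-2.2, -1.4, 4.9]
width: 0.0274
grip_force: 25.0
time: 29.75
eef_pos: [0.5085, 0.2312, 0.1464]
tcp_rot: [0.693, 0.721, -0.0, -0.0]
contact_force: [-4.6, -2.3, 10.4]
width: 0.0272
grip_force: 25.0
```

Seated at the predicted height with a light contact of about 10 N. Easing off, releasing and rising.

```bash
python3 -m creep '[{"dp":[0,0,0.001],"rot":[0,0,0]},{"dp":[0,0,0.0015],"rot":[0,0,0]}]'
python3 -m creep '[{"dp":[0,0,0],"rot":[0,0,0]},{"dp":[0,0,0],"rot":[0,0,0]},{"dp":[0,0,0],"rot":[0,0,0]},{"dp":[0,0,0],"rot":[0,0,0]},{"dp":[0,0,0],"rot":[0,0,0]},{"dp":[0,0,0],"rot":[0,0,0]}]' -1 20
python3 -m creep '[{"dp":[0,0,0.02],"rot":[0,0,0]},{"dp":[0,0,0.06],"rot":[0,0,0]},{"dp":[0,0,0.12],"rot":[0,0,0]},{"dp":[0,0,0.18],"rot":[0,0,0]},{"dp":[0,0,0.24],"rot":[0,0,0]},{"dp":[0,-0.08,0.28],"rot":[0,0,0]},{"dp":[0,-0.18,0.3],"rot":[0,0,0]},{"dp":[0,-0.28,0.3],"rot":[0,0,0]},{"dp":[0,-0.36,0.3],"rot":[0,0,0]},{"dp":[0,-0.4,0.3],"rot":[0,0,0]}]'
python3 - <<'E'
from h import *
ims=[]
for nm in('top','scene'):
    C=snap(nm);W=world(C); hsv=cv2.cvtColor(C['pixels'],cv2.COLOR_BGR2HSV).astype(int); H,Sa,V=[hsv[...,i] for i in range(3)]
    ok=C['depth']>0; wood=(H>5)&(H<20)&(Sa>90)&ok; near=(abs(W[...,0]-.51)<.085)&(abs(W[...,1]-.23)<.085)
    P=W[wood&near&(W[...,2]>.108)&(W[...,2]<.128)]
    if len(P)>9: print(nm,len(P),'flange',cv2.minEnclosingCircle(P[:,:2].astype(np.float32)),'slope',np.linalg.lstsq(np.c_[P[:,:2],np.ones(len(P))],P[:,2],rcond=None)[0][:2].round(3),'z',np.median(P[:,2]))
    ims.append(C['pixels'])
cv2.imwrite('pics/s7.png',np.hstack([cv2.resize(x,(400,400),interpolation=cv2.INTER_CUBIC) for x in (ims[1][90:300,160:370],ims[0][100:300,150:350])]))
E
```

```text
time: 30.0
eef_pos: [0.5085, 0.2312, 0.1465]
tcp_rot: [0.693, 0.721, -0.001, 0.0]
contact_force: [-2.2, -1.3, 3.0]
width: 0.027
grip_force: 25.0
time: 30.75
eef_pos: [0.5085, 0.2312, 0.1463]
tcp_rot: [0.693, 0.721, -0.001, 0.0]
contact_force: [-0.2, 0.6, -0.2]
width: 0.0795
grip_force: 0.0
time: 32.0
eef_pos: [0.5085, 0.0289, 0.2972]
tcp_rot: [0.694, 0.72, -0.0, 0.0]
contact_force: [1.4, 0.0, -0.2]
width: 0.0874
grip_force: 0.0
top 1264 flange ((0.5075061321258545, 0.2319985181093216), 0.06282759457826614) slope [0.001 0.004] z 0.11812403103378333
scene 921 flange ((0.5095547437667847, 0.22726191580295563), 0.0629468709230423) slope [-0.008  0.008] z 0.11826333864955527
```

View pics/s7.png

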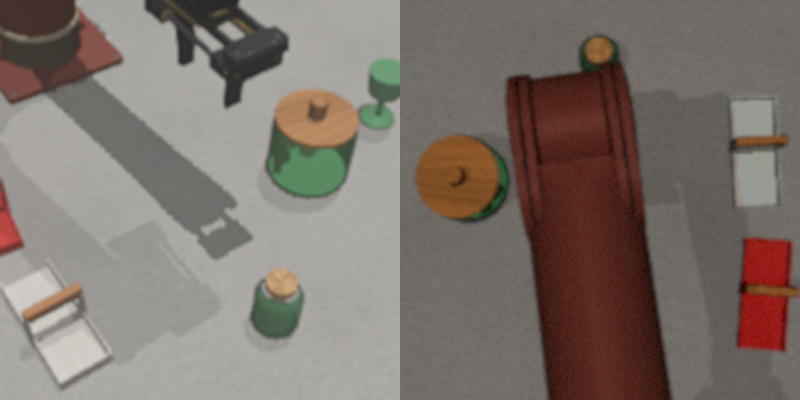

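The stopper sits home and level on the jar: flange top at 0.118, axis within about 2 mm of the rim centre. The tray lies flat and empty at (55,330) left and (755,150) right. The arm is clear, so I'm handing in.

```bash
python3 -c "
from station import hand_in
print(hand_in())"
```

```text
the job is handed in; nothing more can be done
None
```

I handed the job in at about 32 s of the 72 s allowed (no verdict came back): the draughts are in the jar, the empty tray is flat on the bench, the stopper is seated level about 2 mm off the jar's axis, and the jar did not visibly move. I saw the tray empty but could not count all five draughts inside the jar.

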